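# Tuck an upstand flashing under the lapped shingles and hold it flat

### The job

On the practice roof panel, first clear the chisel off the bare roof board and lay it down in the empty wooden tool tray. Then take the aluminium flashing by its upstand and, with its flange flat on the roof board, slide the free edge of the flange fully home under the lapped course of shingles, square and roughly centred, without lifting the shingles or disturbing the other things on the bench. Finish while still holding the flashing, pressed firmly flat against the roof board.

Things in the scene. Friction and masses are not known exactly. Their poses are not given: they have to be found in the camera images.
- panel: practice roof panel lying level on the bench, clamped down at its far corners. Origin at bench height, straight below the middle of the butt line (free lower edge of the lapped shingles); +x points up the slope (away from the robot), +y to the left along the butt line, z up. A second, fixed course, top at z = 73 mm, starts at x = 110 mm; the clamps reach z = 126 mm beyond x = 135 mm
- lap_edge (a point): middle of the butt line: lower front edge of the lapped course, at (0, 0, 55) mm in the panel's axes. The course (three shingles side by side, 300 mm in y, 9 mm thick) lies up the slope from here. The gap under it is 10 mm high and 50 mm deep, ending at the fixed under-course at x = 50 mm, which stops a flashing that is fully home
- roof_board: the panel's roof board, 350 (x) by 320 (y) mm; same origin and axes as the panel. Its top is at z = 45 mm, bare from x = -150 mm to the butt line at x = 0 (and on under the lap to x = 50 mm)
- shingle_left (a joint): lift of the left lapped shingle (97 mm wide, nailed at its head, light and slightly springy), rad, 0 = lying flat; 0.04 raises its butt by 6 mm
- shingle_middle (a joint): the same for the middle shingle
- shingle_right (a joint): the same for the right shingle
- flashing: rigid L-shaped aluminium flashing, 200 mm long (y), about 0.2 kg, standing on its flange. Origin at the outer foot of the upstand, middle of its length, underside. The flange is 100 mm wide, from x = 0 to its free edge at x = 100 mm, 2.5 mm thick; the upstand rises at x = 0 to z = 58 mm; sheet 2.5 mm
- flashing_grip (a point): centre of the folded hem along the top of the flashing's upstand, the place to grip: 8 mm wide (x), 200 mm long (y), 22 mm high, its centre 47 mm above the flange's underside, at x = -1.5 mm from the flashing's origin; same axes as the flashing
- edge_left (a point): left end of the flange's free edge, on the underside, at (100, 98, 0) mm from the flashing's origin; same axes
- edge_right (a point): right end of the flange's free edge, on the underside, at (100, -98, 0) mm from the flashing's origin; same axes
- heel (a point): foot of the upstand, middle, on the underside: the flashing's origin
- chisel: wood-handled bench chisel, 0.14 kg, lying on the bare roof board at the start. Origin under the front end of the handle; +x along the blade. Handle 135 mm long (x = -135 to 0), 26 mm thick; blade 24 mm wide to x = 87 mm
- chisel_grip (a point): point on the chisel's handle axis, 30 mm behind the front end of the handle and 13 mm above what it lies on, near its balance point; same axes as the chisel
- tray: open wooden tool tray fixed to the bench, empty, 310 (x) by 142 (y) by 36 mm high, walls and floor 6 mm; origin at the centre of its underside, long side along its x
- tray_floor (a point): centre of the tray's inner floor, 6 mm above the bench
- mallet: beech mallet lying on the bench right of the panel (head 75 x 130 x 70 mm, handle 260 mm along +x; origin under the head); leave alone
- tape: yellow tape measure, 72 x 34 x 66 mm, between robot and panel; leave alone
- plane: wooden hand plane, 240 mm long, 120 mm high; leave alone
- earmuffs: orange ear defenders, 70 mm high; leave alone
- nails: jar of nails, 75 mm high; leave alone

How it is judged:
On the way, in this order (a step that is already met when the one before it is completed fails the run):
1. the chisel is brought right down into the tray in the gripper (not dropped in) (x of chisel_grip in the frame of tray between -0.15 and 0.15 m and y of chisel_grip in the frame of tray between -0.066 and 0.066 m and z of chisel_grip in the frame of tray below 0.045 m and contact force between the fingers and chisel above 0.5 N), for 0.05 s.
2. the chisel lies released and still in the tray (x of chisel_grip in the frame of tray between -0.15 and 0.15 m and y of chisel_grip in the frame of tray between -0.066 and 0.066 m and z of chisel_grip in the frame of tray below 0.028 m and angle between chisel_grip's own x axis and vertical between 1.47 and 1.67 rad and contact force between the fingers and chisel below 0.1 N and linear speed of chisel below 0.03 m/s), for 0.2 s.
3. both ends of the flange's free edge are at least 35 mm under the lapped shingles (x of each of edge_left, edge_right in the frame of panel above 0.035 m and z of each of edge_left, edge_right in the frame of panel below 0.053 m and y of heel in the frame of panel between -0.045 and 0.045 m), for 0.2 s.
At the end, for the whole second after the job is handed in: Fingers still hold the flashing and press it on the roof board with over 5 N; its free edge is 35 mm or more under the shingles at both ends (home is 50), flat within 3.5 mm, centred within 45 mm; shingles flat (under 0.02 rad); other things undisturbed; chisel lying in the tray (x of each of edge_left, edge_right in the frame of panel above 0.035 m and z of each of edge_left, edge_right, heel in the frame of panel below 0.0485 m and angle between flashing's own z axis and vertical below 0.04 rad and y of heel in the frame of panel between -0.045 and 0.045 m and contact force between flashing and roof_board above 5 N and contact force between the fingers and flashing above 2 N and value of joint each of shingle_left, shingle_middle, shingle_right below 0.02 rad and x of chisel_grip in the frame of tray between -0.15 and 0.15 m and y of chisel_grip in the frame of tray between -0.066 and 0.066 m and z of chisel_grip in the frame of tray below 0.028 m and angle between chisel_grip's own x axis and vertical between 1.47 and 1.67 rad); the arm keeps its last pose, push and grip.
It fails at once if a lapped shingle is lifted by more than 0.05 rad (7 mm at its butt) (value of joint any of shingle_left, shingle_middle, shingle_right above 0.05 rad).
It fails at once if another thing on the bench is moved by more than 30 mm (distance of any of mallet, tape, plane, earmuffs, nails from where it was at the start of the episode above 0.03 m).
It also fails if it takes over 69 s, if anything falls off the work surface, if the arm or the gripper's body presses on something with over 40 N, if the wrist force passes 120 N, or if a joint passes its speed limit or range.

### The arm

A 6-joint arm with a two-finger parallel gripper is mounted at the origin on the work surface. World frame = base frame: x ahead of the robot, y to its left, z up, the work surface at z = 0. Lengths are in m, angles in rad, forces in N, time in s.
With the tool pointing down it reaches from about 0.35 to 0.975 m from the base axis. Payload 4.9 kg.
Tool frame: the origin (TCP) lies midway between the tips of the shut fingers; the grasp point (between the pads) lies 19 mm behind it; z points along the fingers, y is the direction in which the jaws open and shut (so a half turn about z gives the same grasp; the last joint's range is limited). The gripper opens to 85 mm and grips with 20 to 120 N. Pads are 22 mm wide; open, the fingers measure 114 mm over their backs; the gripper's body (76 mm by 85 mm) begins 54 mm behind the grasp point. The pads swing forward as they close: fully open they stand 13 mm farther back than shut.
Start: joints at [1.184, 0.053, 1.613, -0, 1.476, -0.119], TCP at [0.165, 0.603, 0.209] pointing down, gripper open.
Joint ranges: [-3.01, 3.01], [-1.01, 2.22], [0.06, 2.58], [-1.02, 4.17], [0.09, 2.62], [-3.14, 3.14]. Speed limits (rad/s): [2.57, 2.57, 3.14, 3.14, 3.14, 3.14].

### API

Orientations are given as a unit quaternion [w, x, y, z].
In Python, from plant import state, grab_frame, camera_info, job_done, cut_out gives the robot as it stands.
- The arm moves only by the tool step_arm, never from a script. Its argument "moves" is a list of rows, each a list of 7 numbers: the shift along the tool's x, y, z in m, then the turn, a rotation vector about the tool's x, y, z in rad, then the finger opening in m, from 0 to 0.0854. A call has 1 to 8 rows; each row shifts and turns the commanded pose from where the row before left it, along the tool's axes as they then stand; what a row does not reach is not made up. A row lasts 1/10 s, in which the tool goes at most 50 mm and 8.59 degrees, less where a joint would pass 70% of its speed; a pose out of reach is approached as far as the arm can. A call is refused whole if a number of a shift passes 0.05 or a number of a turn 0.15, either way. A call with a gripper value outside its range is refused whole. The fingers move at their own pace and stop on an object; the grip force is fixed at half the most. Time passes only in rows, so rows that do not move let the fingers close. It gives the time, the measured TCP pose, the force and the opening at its end, in the units of the state.
- state(): the state, without advancing time (a new reading comes with each control period).
- grab_frame(name): name is "scene" or "top" or "wrist"; returns (picture, depth): 420x560x3 uint8, red, green, blue; 420x560 float32, m along the optical axis (not along the pixel's ray), 0 where there is no reading.
- camera_info(name): a dict with "intrinsics" (3x3 intrinsics, pixels), "world_from_camera" (4x4, takes a point from camera to world coordinates). Camera axes: x right, y down, z forward; pixel columns grow to the right and rows downward; lengths in m; the calibration is good to about 2 mm. The wrist camera is an equidistant fisheye: a pixel r from the principal point sees the ray r / f radians off the axis. A picture is of the moment at which its call begins: read the wrist's pose just before it. camera_info takes no time and is no camera call; for the wrist camera it gives the pose at the moment of the call.
- job_done(): hands the job in, once; it reports no verdict.
Trained networks look in the newest picture that a camera, given by its name, has taken for a name from the list of things; names that differ only in an ending like _2 or _b are one class to them, and where a whole thing is asked for, a point or a joint stands for the part that bears it (a point fixed in the world has none). Each returns a list of dicts, best first, with "conf" (0 to 1); they miss things now and then, are a little off and sometimes report something else, mostly with a low value. They report only what shows in the picture. A call takes as long as a camera call.
- cut_out(camera, query): "mask" (420x560 bool, what is visible of it) and "point" ([column, row] in pixels, amid what is visible of it).
The state is a dict: "time": time; "joint_pos": joint angles; "joint_vel": joint speeds; "joint_efforts": joint torques, N m; "tool_pos": TCP position; "tool_rot": TCP orientation; "contact_force": force on the tool from outside, world axes, zero at the start; "ft_torque": the same for the moment, N m; "gripper_width": opening from 0.0 (shut) to 1.0 (fully open).
Only numpy, scipy, OpenCV 4.12 (cv2) and the standard library are available. Lean on these libraries where they do the work, as an engineer would, in place of code of your own. Each camera call takes 0.05 s, during which the arm holds its last target.

## Working session

There is one attempt and no reset: what is moved stays moved. The work goes in short steps, Python scripts to look and compute and a tool call to move; the robot and the scene stay as the last step left them, time stands still between calls to the robot, and variables do not carry over. Pictures are saved under pics/ and viewed, and the job is handed in when it is done.

Besides the shell and the picture viewer there is one more tool, called after "Request:" as name(argument=value, ...) on one line, values as JSON. step_arm: Moves the arm, as the interface text tells. Its arguments: {"type":"object","properties":{"moves":{"type":"array"}},"required":["moves"]}

```bash
mkdir -p pics; ls; cat > h.py <<'E'
import numpy as np, cv2
from plant import state, grab_frame, camera_info, job_done, cut_out
def save(n,p): cv2.imwrite(f'pics/{n}.png',p[:,:,::-1])
def cloud(name,d):
    i=camera_info(name);K=np.array(i['intrinsics']);T=np.array(i['world_from_camera'])
    v,u=np.mgrid[0:420,0:560]
    P=np.stack([(u-K[0,2])/K[0,0]*d,(v-K[1,2])/K[1,1]*d,d],-1)
    W=P@T[:3,:3].T+T[:3,3]; W[d==0]=np.nan
    return W
E
python3 - <<'E'
from h import *
print(state())
for n in ['scene','top']:
    p,d=grab_frame(n);save(n+'0',p);np.savez(n+'0',p=p,d=d,W=cloud(n,d))
    for q in ['chisel','tray','flashing','roof_board','shingle_middle','shingle_left','shingle_right']:
        r=cut_out(n,q)
        for k in r[:2]: print(n,q,round(k['conf'],2),k['point'],k['mask'].sum())
        if r: np.save(f'm_{n}_{q}.npy',r[0]['mask'])
print(state()['time'])
E
```

```text
pics
{'time': 0.0, 'joint_pos': array([ 1.18402257e+00,  5.33669022e-02,  1.61429686e+00, -8.21899689e-06,
        1.47598987e+00, -1.19000542e-01]), 'joint_vel': array([-4.25409686e-04, -8.71510481e-04, -2.13285698e-04, -1.35445559e-03,
        9.72346775e-05,  1.18739330e-03]), 'joint_efforts': array([ 2.06234348e-03, -3.93664062e+01, -3.70186579e+01,  6.02891100e-05,
        6.72527152e-03, -1.26385405e-05]), 'tool_pos': array([0.16511386, 0.60210256, 0.20735513]), 'tool_rot': array([-2.53868333e-04,  1.33486504e-01,  9.91050095e-01, -9.98737583e-04]), 'contact_force': array([-0.85877781, -0.04618024, -0.16404175]), 'ft_torque': array([-0.03256411, -0.02180332, -0.03372351]), 'gripper_width': 1.003702071416403}
scene chisel 0.89 [264.7, 191.7] 557
scene tray 0.82 [156.1, 278.0] 5508
scene tray 0.59 [305.8, 119.4] 1325
scene flashing 0.9 [305.8, 119.2] 1330
scene roof_board 0.76 [263.7, 204.4] 4023
scene shingle_middle 0.87 [294.7, 216.6] 1109
scene shingle_left 0.87 [319.3, 198.5] 1056
scene shingle_right 0.83 [273.8, 238.0] 1174
top chisel 0.75 [276.6, 216.2] 402
top tray 0.9 [377.7, 242.9] 3059
top flashing 0.77 [187.9, 240.5] 1306
top flashing 0.55 [255.4, 177.7] 676
top roof_board 0.58 [274.4, 214.1] 3053
top shingle_middle 0.76 [282.7, 185.1] 723
top shingle_left 0.9 [255.3, 177.1] 735
top shingle_left 0.45 [434.1, 219.0] 1296
top shingle_right 0.75 [306.1, 187.7] 688
top shingle_right 0.69 [217.9, 175.0] 240
0.8
```

View pics/scene0.png

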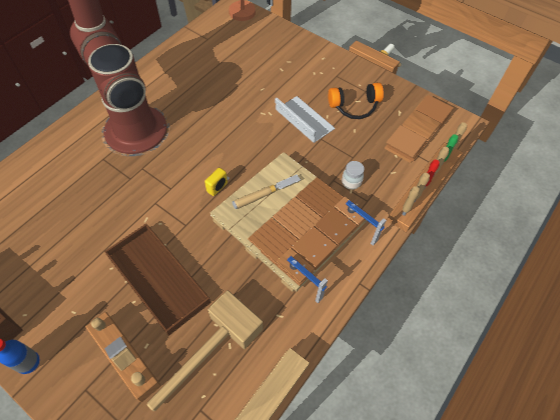

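View pics/top0.png

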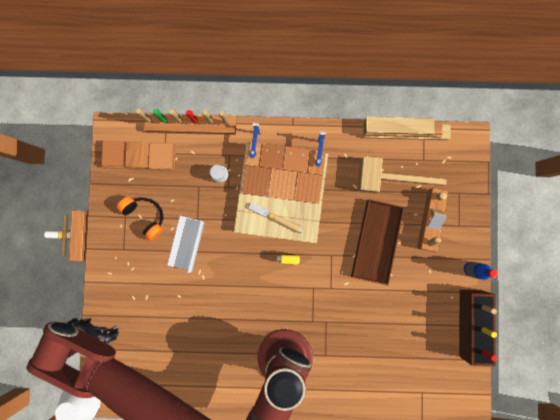

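```bash
python3 - <<'E'
from h import *
for n in ['top','scene']:
    W=np.load(n+'0.npz')['W']
    for q in ['chisel','tray','flashing','roof_board','shingle_middle','shingle_left','shingle_right']:
        m=np.load(f'm_{n}_{q}.npy');P=W[m];P=P[np.isfinite(P[:,2])]
        r=cv2.minAreaRect(P[:,:2].astype(np.float32)*1000)
        print(n,q,'med',np.median(P,0).round(3),'z5-95',np.percentile(P[:,2],[5,50,95]).round(3),[np.round(a,1) for a in r])
E
```

```text
top chisel med [0.535 0.045 0.064] z5-95 [0.045 0.064 0.073] [array([535.6,  51.1]), array([225.1,  29.5]), np.float64(65.7)]
top tray med [ 0.453 -0.351  0.007] z5-95 [0.    0.007 0.036] [array([ 455.9, -353.5]), array([157.2, 315.4]), np.float64(78.5)]
top flashing med [0.426 0.403 0.003] z5-95 [-0.003  0.003  0.058] [array([425.5, 402. ]), array([109.8, 202.7]), np.float64(77.8)]
top roof_board med [0.542 0.048 0.045] z5-95 [0.039 0.045 0.051] [array([616.7,  32.1]), array([331.1, 330.5]), np.float64(87.5)]
top shingle_middle med [0.665 0.028 0.064] z5-95 [0.059 0.064 0.069] [array([666.1,  28.2]), array([ 97.5, 112.9]), np.float64(84.1)]
top shingle_left med [0.676 0.129 0.064] z5-95 [0.058 0.064 0.069] [array([675.9, 131. ]), array([101.7, 110.5]), np.float64(84.7)]
top shingle_right med [ 0.654 -0.07   0.064] z5-95 [0.059 0.064 0.069] [array([655.3, -68. ]), array([ 96.3, 111.6]), np.float64(83.5)]
scene chisel med [0.539 0.039 0.065] z5-95 [0.049 0.065 0.074] [array([533.7,  50.7]), array([221.4,  42.4]), np.float64(65.7)]
scene tray med [ 0.461 -0.348  0.008] z5-95 [0.003 0.008 0.038] [array([ 458.7, -345.5]), array([148.7, 312.3]), np.float64(78.8)]
scene flashing med [0.436 0.397 0.006] z5-95 [0.    0.006 0.06 ] [array([420.2, 403.8]), array([116. , 225.7]), np.float64(78.4)]
scene roof_board med [0.547 0.004 0.047] z5-95 [0.041 0.047 0.051] [array([625.9,  48.2]), array([358.4, 371.6]), np.float64(85.0)]
scene shingle_middle med [0.669 0.026 0.066] z5-95 [0.061 0.066 0.07 ] [array([669.1,  30.5]), array([103.9, 113.5]), np.float64(85.2)]
scene shingle_left med [0.679 0.124 0.066] z5-95 [0.061 0.066 0.07 ] [array([675.3, 126.2]), array([105.3, 125.9]), np.float64(82.9)]
scene shingle_right med [ 0.657 -0.074  0.065] z5-95 [0.061 0.065 0.07 ] [array([668.5, -69.9]), array([106., 150.]), np.float64(83.6)]
```

```bash
python3 - <<'E'
from h import *
for n in ['top','scene']:
    W=np.load(n+'0.npz')['W']; p=np.load(n+'0.npz')['p']
    # chisel: handle points
    P=W[np.load(f'm_{n}_chisel.npy')];P=P[np.isfinite(P[:,2])]
    c=P[P[:,2]>.052]; 
    l=cv2.fitLine(c[:,:2].astype(np.float32),cv2.DIST_HUBER,0,.001,.001).ravel(); d=l[:2]*np.sign(l[1])
    t=(P[:,:2]-l[2:])@d; s=(P[:,:2]-l[2:])@np.array([-d[1],d[0]])
    print(n,'chisel yaw',np.arctan2(d[1],d[0]),'ends',(l[2:]+t.min()*d).round(3),(l[2:]+t.max()*d).round(3),t.max()-t.min())
    for a in np.arange(t.min(),t.max(),.02):
        k=(t>=a)&(t<a+.02); print('  ',(a-t.min()).round(3),k.sum(),np.percentile(P[k,2],[10,50,90]).round(3),np.percentile(s[k],[5,95]).round(3))
    m=cv2.dilate(np.load(f'm_{n}_flashing.npy').astype(np.uint8),np.ones((3,3)))>0
    P=W[m];P=P[np.isfinite(P[:,2])]
    u=P[(P[:,2]>.048)&(P[:,2]<.065)]
    print('upstand',len(u),u.mean(0).round(4),cv2.minAreaRect(u[:,:2].astype(np.float32)*1000))
    f=P[(P[:,2]<.01)]; print('low',f.mean(0).round(3))
    # tray rim
    m=np.load(f'm_{n}_tray.npy');m=cv2.dilate(m.astype(np.uint8),np.ones((5,5)))>0
    P=W[m];P=P[(P[:,2]>.03)&(P[:,2]<.042)]; print('trayrim',cv2.minAreaRect(P[:,:2].astype(np.float32)*1000))
    # whole shingles
    m=sum(np.load(f'm_{n}_shingle_{q}.npy').astype(int) for q in['left','middle','right'])>0
    m=cv2.morphologyEx(m.astype(np.uint8),cv2.MORPH_CLOSE,np.ones((5,5)))>0
    P=W[m];P=P[(P[:,2]>.057)&(P[:,2]<.072)]; print('sh',cv2.minAreaRect(P[:,:2].astype(np.float32)*1000))
    cv2.imwrite(f'pics/z_{n}.png',cv2.resize(p[130:310,150:430] if n=='top' else p[60:300,190:470],None,fx=2.8,fy=2.5)[:,:,::-1])
E
```

```text
top chisel yaw 1.1464858 ends [ 0.49  -0.052] [0.582 0.154] 0.22513423022725282
   0.0 36 [0.06  0.067 0.072] [-0.012  0.012]
   0.02 40 [0.062 0.069 0.072] [-0.012  0.012]
   0.04 38 [0.061 0.069 0.073] [-0.012  0.012]
   0.06 40 [0.054 0.068 0.074] [-0.012  0.013]
   0.08 35 [0.059 0.068 0.073] [-0.011  0.01 ]
   0.1 33 [0.06  0.067 0.071] [-0.011  0.011]
   0.12 26 [0.061 0.067 0.07 ] [-0.008  0.009]
   0.14 29 [0.044 0.061 0.065] [-0.009  0.01 ]
   0.16 39 [0.048 0.059 0.064] [-0.012  0.012]
   0.18 40 [0.047 0.059 0.064] [-0.013  0.013]
   0.2 35 [0.05  0.06  0.064] [-0.011  0.012]
   0.22 9 [0.044 0.055 0.064] [-0.012  0.012]
upstand 138 [0.4175 0.3519 0.0573] ((417.41595458984375, 352.2554931640625), (9.29076862335205, 195.9837188720703), 78.15238189697266)
low [0.427 0.409 0.002]
trayrim ((454.7354431152344, -347.8105163574219), (143.74069213867188, 309.5196838378906), 78.97772216796875)
sh ((666.3651123046875, 30.435394287109375), (295.1346130371094, 112.86260986328125), 84.08335876464844)
scene chisel yaw 1.1846997 ends [ 0.499 -0.055] [0.583 0.15 ] 0.2216708493386796
   0.
[... 230 characters left out ...]
  0.1 52 [0.06  0.069 0.073] [-0.009  0.007]
   0.12 37 [0.06  0.067 0.072] [-0.008  0.009]
   0.14 45 [0.047 0.061 0.065] [-0.009  0.015]
   0.16 52 [0.048 0.06  0.064] [-0.011  0.014]
   0.18 51 [0.049 0.062 0.065] [-0.013  0.011]
   0.2 46 [0.055 0.062 0.065] [-0.013  0.011]
   0.22 3 [0.06  0.061 0.062] [-0.005  0.001]
upstand 211 [0.4245 0.3501 0.0569] ((421.8744201660156, 350.82110595703125), (14.74810791015625, 201.0851593017578), 77.53889465332031)
low [0.436 0.412 0.004]
trayrim ((457.44512939453125, -348.25982666015625), (142.30113220214844, 313.9783935546875), 79.00727844238281)
sh ((679.8778686523438, 27.45977783203125), (302.9326477050781, 140.55206298828125), 85.24954223632812)
```

View pics/z_top.png

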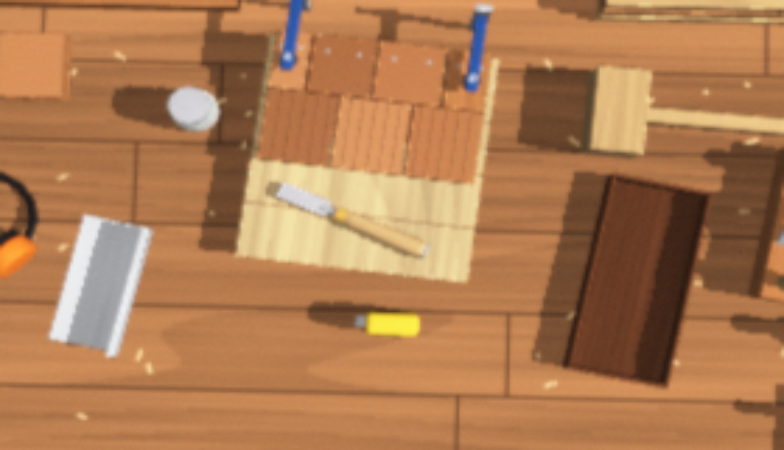

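View pics/z_scene.png

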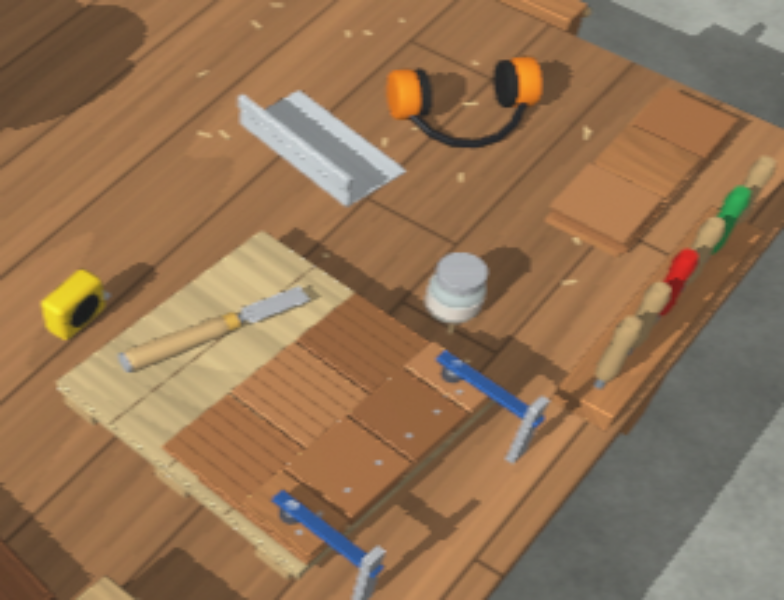

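```bash
cat >> h.py <<'E'
from scipy.spatial.transform import Rotation as R
def rot(q): return R.from_quat([q[1],q[2],q[3],q[0]])
def down(ya):
    y=np.array([np.cos(ya),np.sin(ya),0]);z=np.array([0,0,-1.]);return R.from_matrix(np.stack([np.cross(y,z),y,z],1))
def plan(pos,ya,n,g,lin=True):
    "rows from the measured pose to pos with jaw axis at world angle ya"
    s=state();p=s['tool_pos'].copy();r=rot(s['tool_rot']);t=down(ya);pos=np.array(pos,float)
    for k in range(n):
        f=1/(n-k)
        sh=np.round(r.inv().apply((pos-p)*f),3); w=np.round((r.inv()*t).as_rotvec()*f,2 if n-k>1 else 3)
        p=p+r.apply(sh); r=r*R.from_rotvec(w)
        print([*map(float,sh+0),*map(float,w+0),g],end=',\n' if k%8!=7 else '\n---\n')
    print('\nends',p.round(4))
def st():
    s=state();r=rot(s['tool_rot']).as_matrix()
    print('t',round(s['time'],2),'tcp',s['tool_pos'].round(4),'yang',round(float(np.arctan2(r[1,1],r[0,1])),4),'z',r[:,2].round(3),'F',s['contact_force'].round(1),'T',s['ft_torque'].round(2),'g',round(s['gripper_width'],3),'j',s['joint_pos'].round(2))
E
python3 -c "
from h import *
plan([.535,.043,.2],-.41,16,.085)"
```

```text
[-0.032, -0.028, 0.001, 0.0, 0.0, 0.11, 0.085],
[-0.034, -0.024, 0.001, 0.0, 0.0, 0.11, 0.085],
[-0.037, -0.02, 0.0, 0.0, 0.0, 0.11, 0.085],
[-0.039, -0.016, 0.001, 0.0, 0.0, 0.11, 0.085],
[-0.04, -0.012, 0.0, 0.0, 0.0, 0.11, 0.085],
[-0.041, -0.007, 0.001, 0.0, 0.0, 0.11, 0.085],
[-0.042, -0.002, 0.0, 0.0, 0.0, 0.11, 0.085],
[-0.042, 0.002, 0.001, 0.0, 0.0, 0.1, 0.085]
---
[-0.041, 0.006, 0.0, 0.0, 0.0, 0.11, 0.085],
[-0.041, 0.011, 0.001, 0.0, 0.0, 0.1, 0.085],
[-0.039, 0.015, 0.0, 0.0, 0.0, 0.11, 0.085],
[-0.037, 0.019, 0.001, 0.0, 0.0, 0.1, 0.085],
[-0.035, 0.023, 0.0, 0.0, 0.0, 0.11, 0.085],
[-0.033, 0.026, 0.001, 0.0, 0.0, 0.1, 0.085],
[-0.03, 0.029, 0.0, 0.0, 0.0, 0.11, 0.085],
[-0.026, 0.033, 0.001, 0.0, 0.0, 0.103, 0.085]
---

ends [0.535  0.0431 0.1996]
```

Request:
step_arm(moves=[[-0.032,-0.028,0.001,0,0,0.11,0.085],[-0.034,-0.024,0.001,0,0,0.11,0.085],[-0.037,-0.02,0,0,0,0.11,0.085],[-0.039,-0.016,0.001,0,0,0.11,0.085],[-0.04,-0.012,0,0,0,0.11,0.085],[-0.041,-0.007,0.001,0,0,0.11,0.085],[-0.042,-0.002,0,0,0,0.11,0.085],[-0.042,0.002,0.001,0,0,0.1,0.085]])

```text
time: 1.6
tool_pos: [0.3511, 0.3211, 0.204]
tool_rot: [0.0, 0.54, 0.841, 0.001]
contact_force: [-0.2, -0.3, 0.4]
gripper_width: 0.997
```

Request:
step_arm(moves=[[-0.041,0.006,0,0,0,0.11,0.085],[-0.041,0.011,0.001,0,0,0.1,0.085],[-0.039,0.015,0,0,0,0.11,0.085],[-0.037,0.019,0.001,0,0,0.1,0.085],[-0.035,0.023,0,0,0,0.11,0.085],[-0.033,0.026,0.001,0,0,0.1,0.085],[-0.03,0.029,0,0,0,0.11,0.085],[-0.026,0.033,0.001,0,0,0.1,0.085]])

```text
time: 2.4
tool_pos: [0.5358, 0.0414, 0.2]
tool_rot: [0.0, 0.837, 0.548, 0.0]
contact_force: [-0.4, 0.5, 0.5]
gripper_width: 0.994
```

Request:
step_arm(moves=[[0,0,0,0,0,0,0.085],[0,0,0,0,0,0,0.085],[0,0,0,0,0,0,0.085]])

```text
time: 2.7
tool_pos: [0.5346, 0.0437, 0.1995]
tool_rot: [-0.0, 0.835, 0.55, -0.0]
contact_force: [-0.7, -0.4, 0.7]
gripper_width: 0.99
```

```bash
python3 - <<'E'
from h import *
st()
i=camera_info('wrist'); print(i)
p,d=grab_frame('wrist');save('w1',p)
r=cut_out('wrist','chisel')
K=np.array(i['intrinsics']);T=np.array(i['world_from_camera'])
def ray(u,v):
    x=(u-K[0,2])/K[0,0];y=(v-K[1,2])/K[1,1];th=np.hypot(x,y);s=np.sinc(th/np.pi)
    return np.stack([x*np.sin(th)/np.maximum(th,1e-9),y*np.sin(th)/np.maximum(th,1e-9),np.cos(th)],-1)
v,u=np.mgrid[0:420,0:560];ry=ray(u,v);P=ry/ry[...,2:]*d[...,None];W=P@T[:3,:3].T+T[:3,3]
np.savez('w1',W=W,d=d)
for k in r[:2]:
    m=k['mask']; print(k['conf'],k['point'],m.sum())
    if m.sum()<100: continue
    Q=W[m&(d>0)];c=Q[Q[:,2]>.057]
    l=cv2.fitLine(c[:,:2].astype(np.float32),cv2.DIST_HUBER,0,.001,.001).ravel();dd=l[:2]*np.sign(l[1])
    t=(Q[:,:2]-l[2:])@dd
    print(np.arctan2(dd[1],dd[0]),l[2:]+np.percentile(t,.5)*dd,l[2:]+np.percentile(t,99.5)*dd,np.percentile(Q[:,2],[5,50,95]),cv2.minAreaRect(Q[:,:2].astype(np.float32)*1000))
E
```

```text
t 2.7 tcp [0.5346 0.0437 0.1995] yang -0.4059 z [-0.  0. -1.] F [-0.7 -0.4  0.7] T [ 0.03  0.01 -0.02] g 0.99 j [-0.06 -0.15  1.83  0.    1.47  0.35]
{'intrinsics': array([[325.1922621 ,   0.        , 283.44584299],
       [  0.        , 325.1922621 , 212.54366347],
       [  0.        ,   0.        ,   1.        ]]), 'world_from_camera': array([[ 9.18976892e-01, -3.80539136e-01, -1.03302655e-01,
         5.61294100e-01],
       [-3.94311335e-01, -8.87018546e-01, -2.40242941e-01,
         1.05391438e-01],
       [-2.09529957e-04,  2.61511119e-01, -9.65200441e-01,
         3.63444988e-01],
       [ 0.00000000e+00,  0.00000000e+00,  0.00000000e+00,
         1.00000000e+00]])}
0.66 [285.7, 189.9] 5538
1.1480175 [ 0.49409318 -0.0501432 ] [0.58412556 0.14996893] [0.05755555 0.06315869 0.06939499] ((535.5380249023438, 44.62666320800781), (233.77330017089844, 28.182415008544922), 66.29515075683594)
0.65 [383.5, 57.7] 10472
3.03944 [0.7528821  0.12122555] [0.6243458  0.13440176] [0.06134792 0.06267715 0.06393738] ((697.753662109375, 130.04617309570312), (103.06965637207031, 147.840087890625), 83.7882080078125)
```

View pics/w1.png

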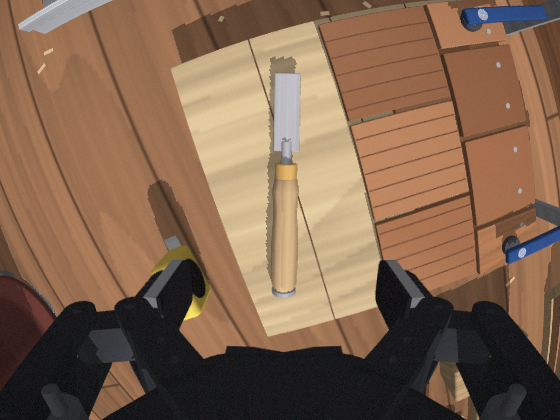

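Request:
step_arm(moves=[[0.001,0.001,0.04,0,0,0.017,0.06],[-0.002,0,0.04,0,0,0,0.06],[0,0,0.035,0,0,0,0.06],[0,0,0.025,0,0,0,0.06],[0,0,0.009,0,0,0,0.06],[0,0,0.0,0,0,0,0.06],[0,0,0.0,0,0,0,0.06]])

```text
time: 3.5
tool_pos: [0.5366, 0.0421, 0.0523]
tool_rot: [0.001, 0.84, 0.543, 0.001]
contact_force: [0.1, 0.7, -0.0]
gripper_width: 0.703
```

```bash
python3 - <<'E'
from h import *
st()
p,d=grab_frame('wrist');save('w2',p)
E
```

```text
t 3.5 tcp [0.5366 0.0421 0.0523] yang -0.4231 z [ 0.003 -0.    -1.   ] F [ 0.1  0.7 -0. ] T [ 0.06  0.03 -0.01] g 0.703 j [-0.06 -0.    1.94 -0.    1.2   0.36]
```

View pics/w2.png

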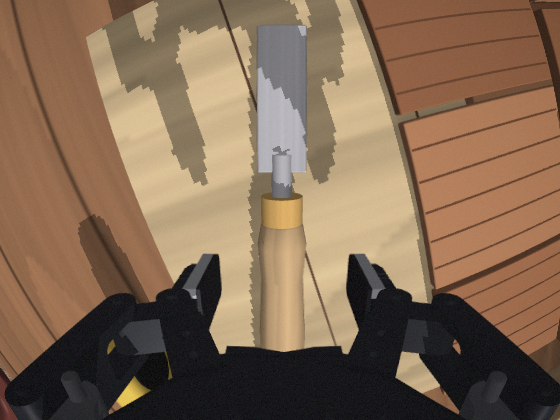

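Request:
step_arm(moves=[[0,0,0.004,0,0,0,0.06],[0,0,0,0,0,0,0.02],[0,0,0,0,0,0,0.01],[0,0,0,0,0,0,0.01],[0,0,0,0,0,0,0.01],[0,0,0,0,0,0,0.01],[0,0,0,0,0,0,0.01]])

```text
time: 4.25
tool_pos: [0.5358, 0.0418, 0.0475]
tool_rot: [0.0, 0.84, 0.542, 0.0]
contact_force: [-1.9, 0.4, 6.0]
gripper_width: 0.244
```

Request:
step_arm(moves=[[0,0,-0.01,0,0,0,0.01],[0,0,-0.03,0,0,0,0.01],[0,0,-0.04,0,0,0,0.01],[0,0,-0.04,0,0,0,0.01],[0,0,0,0,0,0,0.01]])

```text
time: 4.75
tool_pos: [0.5396, 0.0415, 0.1742]
tool_rot: [0.004, 0.84, 0.542, 0.005]
contact_force: [1.4, 0.8, -1.2]
gripper_width: 0.243
```

```bash
python3 - <<'E'
from h import *
st()
p,d=grab_frame('wrist');save('w3',p)
plan([.456,-.348,.15],1.379,18,.01)
E
```

```text
t 4.75 tcp [0.5396 0.0415 0.1742] yang -0.424 z [ 0.013 -0.001 -1.   ] F [ 1.4  0.8 -1.2] T [ 0.03 -0.09 -0.02] g 0.243 j [-0.06 -0.13  1.85 -0.    1.41  0.36]
[-0.022, 0.005, 0.001, 0.0, 0.0, -0.1, 0.01],
[-0.022, 0.003, 0.001, 0.0, 0.0, -0.1, 0.01],
[-0.022, 0.0, 0.001, 0.0, 0.0, -0.1, 0.01],
[-0.022, -0.002, 0.001, 0.0, 0.0, -0.1, 0.01],
[-0.022, -0.004, 0.001, 0.0, 0.0, -0.1, 0.01],
[-0.021, -0.006, 0.001, 0.0, 0.0, -0.1, 0.01],
[-0.02, -0.008, 0.001, 0.0, 0.0, -0.1, 0.01],
[-0.02, -0.01, 0.001, 0.0, 0.0, -0.1, 0.01]
---
[-0.018, -0.012, 0.001, 0.0, 0.0, -0.1, 0.01],
[-0.017, -0.014, 0.001, 0.0, 0.0, -0.1, 0.01],
[-0.016, -0.016, 0.001, 0.0, 0.0, -0.1, 0.01],
[-0.014, -0.017, 0.001, 0.0, 0.0, -0.1, 0.01],
[-0.012, -0.018, 0.001, 0.0, 0.0, -0.1, 0.01],
[-0.01, -0.02, 0.001, 0.0, 0.0, -0.1, 0.01],
[-0.008, -0.021, 0.002, 0.0, 0.0, -0.1, 0.01],
[-0.006, -0.021, 0.001, 0.0, 0.0, -0.1, 0.01]
---
[-0.005, -0.022, 0.002, 0.0, 0.0, -0.1, 0.01],
[-0.002, -0.022, 0.001, 0.001, 0.008, -0.103, 0.01],

ends [ 0.4561 -0.3481  0.1503]
```

View pics/w3.png

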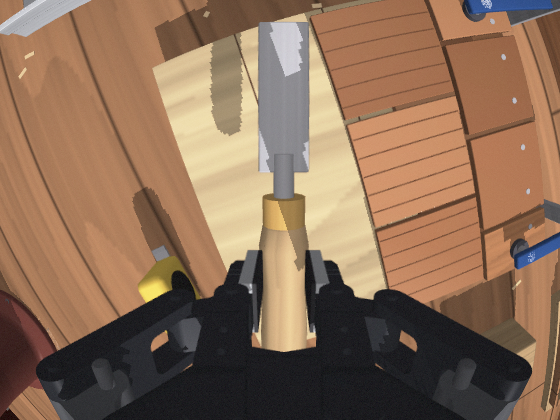

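Request:
step_arm(moves=[[-0.022,0.005,0.001,0,0,-0.1,0.01],[-0.022,0.003,0.001,0,0,-0.1,0.01],[-0.022,0,0.001,0,0,-0.1,0.01],[-0.022,-0.002,0.001,0,0,-0.1,0.01],[-0.022,-0.004,0.001,0,0,-0.1,0.01],[-0.021,-0.006,0.001,0,0,-0.1,0.01],[-0.02,-0.008,0.001,0,0,-0.1,0.01],[-0.02,-0.01,0.001,0,0,-0.1,0.01]])

```text
time: 5.6
tool_pos: [0.4982, -0.1318, 0.1561]
tool_rot: [-0.002, 0.561, 0.828, -0.0]
contact_force: [-0.7, 0.1, -2.0]
gripper_width: 0.239
```

Request:
step_arm(moves=[[-0.018,-0.012,0.001,0,0,-0.1,0.01],[-0.017,-0.014,0.001,0,0,-0.1,0.01],[-0.016,-0.016,0.001,0,0,-0.1,0.01],[-0.014,-0.017,0.001,0,0,-0.1,0.01],[-0.012,-0.018,0.001,0,0,-0.1,0.01],[-0.01,-0.02,0.001,0,0,-0.1,0.01],[-0.008,-0.021,0.002,0,0,-0.1,0.01],[-0.006,-0.021,0.001,0,0,-0.1,0.01]])

```text
time: 6.4
tool_pos: [0.4605, -0.304, 0.1469]
tool_rot: [-0.002, 0.194, 0.981, 0.001]
contact_force: [0.1, 0.5, -1.9]
gripper_width: 0.234
```

Request:
step_arm(moves=[[-0.005,-0.022,0.002,0,0,-0.1,0.01],[-0.002,-0.022,0.001,0,0,-0.1,0.01],[0,0,0,0,0,0,0.01],[0,0,0,0,0,0,0.01],[0,0,0,0,0,0,0.01]])

```text
time: 6.9
tool_pos: [0.4533, -0.3468, 0.1454]
tool_rot: [-0.001, 0.097, 0.995, 0.001]
contact_force: [-0.6, 0.4, -0.3]
gripper_width: 0.239
```

```bash
python3 - <<'E'
from h import *
st()
p,d=grab_frame('wrist');save('w4',p)
plan([.456,-.348,.012],1.379,5,.01)
E
```

```text
t 6.9 tcp [ 0.4533 -0.3468  0.1454] yang 1.3757 z [-0.001  0.002 -1.   ] F [-0.6  0.4 -0.3] T [-0.01  0.01  0.01] g 0.239 j [-0.78 -0.03  1.8   0.    1.37 -2.16]
[-0.001, 0.0, 0.027, 0.0, 0.0, 0.0, 0.01],
[0.0, 0.0, 0.027, 0.0, 0.0, 0.0, 0.01],
[-0.001, 0.0, 0.027, 0.0, 0.0, 0.0, 0.01],
[0.0, 0.0, 0.026, 0.0, 0.0, 0.0, 0.01],
[-0.001, -0.001, 0.027, 0.001, -0.001, -0.003, 0.01],

ends [ 0.4561 -0.3482  0.0118]
```

View pics/w4.png

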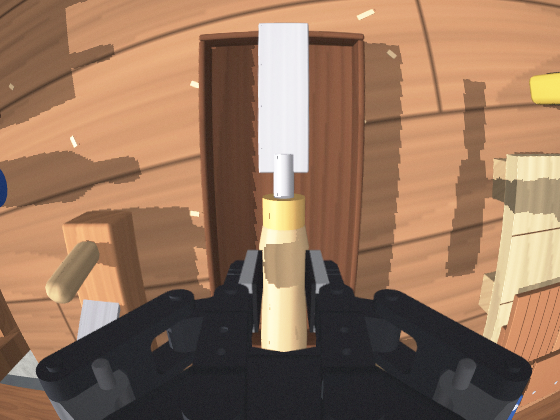

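Request:
step_arm(moves=[[-0.001,0,0.03,0,0,0,0.01],[-0.001,0,0.03,0,0,0,0.01],[0,0,0.03,0,0,0,0.01],[0,0,0.025,0,0,0,0.01],[0,0,0.016,0,0,0,0.01],[0,0,0,0,0,0,0.01],[0,0,0,0,0,0,0.01]])

```text
time: 7.65
tool_pos: [0.4561, -0.3484, 0.0163]
tool_rot: [0.0, 0.097, 0.995, -0.0]
contact_force: [-0.5, -0.4, -1.9]
gripper_width: 0.237
```

```bash
python3 -c "
from h import *
st()"
```

```text
t 7.65 tcp [ 0.4561 -0.3484  0.0163] yang 1.3763 z [ 0.001 -0.001 -1.   ] F [-0.5 -0.4 -1.9] T [ 0.02 -0.04  0.01] g 0.237 j [-0.78  0.13  1.87  0.    1.14 -2.16]
```

Request:
step_arm(moves=[[0,0,0.005,0,0,0,0.01],[0,0,0.003,0,0,0,0.01],[0,0,0,0,0,0,0.01],[0,0,0,0,0,0,0.01]])

```text
time: 8.05
tool_pos: [0.4564, -0.3491, 0.0087]
tool_rot: [0.001, 0.097, 0.995, -0.001]
contact_force: [1.2, -0.8, 0.1]
gripper_width: 0.237
```

Request:
step_arm(moves=[[0,0,0,0,0,0,0.04],[0,0,0,0,0,0,0.05],[0,0,0,0,0,0,0.05],[0,0,0,0,0,0,0.05],[0,0,0,0,0,0,0.05],[0,0,0,0,0,0,0.05]])

```text
time: 8.65
tool_pos: [0.4556, -0.3483, 0.0076]
tool_rot: [-0.0, 0.097, 0.995, 0.0]
contact_force: [0.7, -0.3, 0.7]
gripper_width: 0.589
```

Request:
step_arm(moves=[[0,0,-0.01,0,0,0,0.05],[0,0,-0.03,0,0,0,0.05],[0,0,-0.04,0,0,0,0.05],[0,0,-0.04,0,0,0,0.05],[0,0,-0.04,0,0,0,0.06],[0,0,0,0,0,0,0.06],[0,0,0,0,0,0,0.06]])

```text
time: 9.35
tool_pos: [0.4563, -0.349, 0.17]
tool_rot: [0.002, 0.097, 0.995, -0.001]
contact_force: [-0.1, -0.6, 0.2]
gripper_width: 0.705
```

```bash
python3 - <<'E'
from h import *
st()
p,d=grab_frame('wrist');save('w5',p)
plan([.418,.352,.2],1.364,16,.06)
E
```

```text
t 9.35 tcp [ 0.4563 -0.349   0.17  ] yang 1.376 z [ 0.003 -0.003 -1.   ] F [-0.1 -0.6  0.2] T [-0.01  0.02 -0.02] g 0.705 j [-0.78 -0.04  1.77 -0.    1.41 -2.16]
[0.011, 0.042, -0.002, 0.0, 0.0, 0.0, 0.06],
[0.011, 0.043, -0.002, 0.0, 0.0, 0.0, 0.06],
[0.011, 0.042, -0.002, 0.0, 0.0, 0.0, 0.06],
[0.011, 0.043, -0.002, 0.0, 0.0, 0.0, 0.06],
[0.011, 0.042, -0.002, 0.0, 0.0, 0.0, 0.06],
[0.011, 0.043, -0.002, 0.0, 0.0, 0.0, 0.06],
[0.011, 0.042, -0.002, 0.0, 0.0, 0.0, 0.06],
[0.011, 0.043, -0.002, 0.0, 0.0, 0.0, 0.06]
---
[0.011, 0.042, -0.002, 0.0, 0.0, 0.0, 0.06],
[0.01, 0.043, -0.002, 0.0, 0.0, 0.0, 0.06],
[0.011, 0.042, -0.002, 0.0, 0.0, 0.0, 0.06],
[0.01, 0.043, -0.002, 0.0, 0.0, 0.0, 0.06],
[0.011, 0.042, -0.002, 0.0, 0.0, 0.0, 0.06],
[0.01, 0.043, -0.002, 0.0, 0.0, 0.0, 0.06],
[0.011, 0.042, -0.002, 0.0, 0.0, 0.01, 0.06],
[0.011, 0.043, -0.002, 0.0, 0.0, 0.002, 0.06]
---

ends [0.4178 0.3525 0.1997]
```

View pics/w5.png

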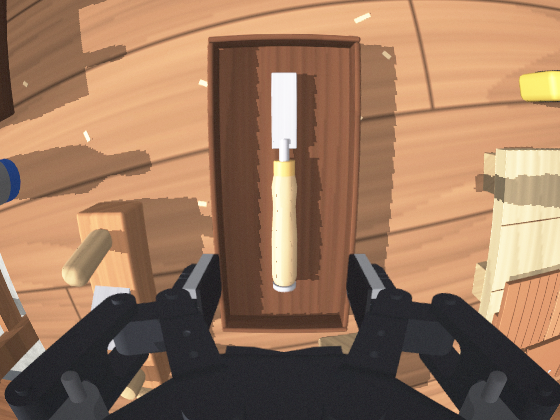

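The chisel is lying centred in the tray (handle at col 285, rows 160–290) and the gripper has let go of it. Next is the flashing.

Request:
step_arm(moves=[[0.011,0.042,-0.002,0,0,0,0.06],[0.011,0.043,-0.002,0,0,0,0.06],[0.011,0.042,-0.002,0,0,0,0.06],[0.011,0.043,-0.002,0,0,0,0.06],[0.011,0.042,-0.002,0,0,0,0.06],[0.011,0.043,-0.002,0,0,0,0.06],[0.011,0.042,-0.002,0,0,0,0.06],[0.011,0.043,-0.002,0,0,0,0.06]])

```text
time: 10.2
tool_pos: [0.4334, 0.0041, 0.1815]
tool_rot: [-0.002, 0.098, 0.995, 0.0]
contact_force: [0.9, -0.6, 0.3]
gripper_width: 0.701
```

Request:
step_arm(moves=[[0.011,0.042,-0.002,0,0,0,0.06],[0.01,0.043,-0.002,0,0,0,0.06],[0.011,0.042,-0.002,0,0,0,0.06],[0.01,0.043,-0.002,0,0,0,0.06],[0.011,0.042,-0.002,0,0,0,0.06],[0.01,0.043,-0.002,0,0,0,0.06],[0.011,0.042,-0.002,0,0,0.01,0.06],[0.011,0.043,-0.002,0,0,0,0.06]])

```text
time: 11.0
tool_pos: [0.4164, 0.3535, 0.1972]
tool_rot: [-0.002, 0.102, 0.995, -0.001]
contact_force: [0.1, -0.9, 0.5]
gripper_width: 0.7
```

Request:
step_arm(moves=[[0,0,0,0,0,0,0.06],[0,0,0,0,0,0,0.06],[0,0,0,0,0,0,0.06]])

```text
time: 11.3
tool_pos: [0.4174, 0.3512, 0.198]
tool_rot: [-0.001, 0.103, 0.995, -0.001]
contact_force: [0.8, 0.0, 0.2]
gripper_width: 0.702
```

```bash
cat >> h.py <<'E'
def wcloud():
    i=camera_info('wrist');p,d=grab_frame('wrist')
    K=np.array(i['intrinsics']);T=np.array(i['world_from_camera'])
    v,u=np.mgrid[0:420,0:560]
    x=(u-K[0,2])/K[0,0];y=(v-K[1,2])/K[1,1];th=np.hypot(x,y);q=np.tan(th)/np.maximum(th,1e-9)
    P=np.stack([x*q,y*q,np.ones_like(x)],-1)*d[...,None]
    W=P@T[:3,:3].T+T[:3,3];W[d==0]=np.nan
    return p,W
E
python3 - <<'E'
from h import *
st()
p,W=wcloud();save('w6',p)
for k in cut_out('wrist','flashing')[:2]:
    m=k['mask'];print(k['conf'],k['point'],m.sum())
    Q=W[m];Q=Q[np.isfinite(Q[:,2])]
    u=Q[(Q[:,2]>.05)&(Q[:,2]<.066)]
    print('up',len(u),np.median(u,0).round(4),cv2.minAreaRect(u[:,:2].astype(np.float32)*1000) if len(u) else '')
    f=Q[Q[:,2]<.012]; print('fl',len(f),np.median(f,0).round(4),cv2.minAreaRect(f[:,:2].astype(np.float32)*1000))
# shingles from the first wrist view: butt line
W=np.load('w1.npz')['W']
c,s=np.cos(-.1033),np.sin(-.1033);X=(W[...,0]-.611)*c+(W[...,1]-.036)*s;Y=-(W[...,0]-.611)*s+(W[...,1]-.036)*c;Z=W[...,2]
for y0 in np.arange(-.14,.15,.04):
    k=(abs(Y-y0)<.012)&(abs(X)<.04); hi=X[k&(Z>.057)]; lo=X[k&(Z<.05)]
    if len(hi) and len(lo): print('butt',y0.round(2),np.percentile(hi,1).round(4),np.percentile(lo,99).round(4))
k=(X>.02)&(X<.09)&(Z>.057)&(Z<.07)&(abs(Y)<.2); print('Y range',np.percentile(Y[k],[.5,99.5]))
E
```

```text
t 11.3 tcp [0.4174 0.3512 0.198 ] yang 1.3653 z [-0.002 -0.002 -1.   ] F [0.8 0.  0.2] T [-0.02  0.03 -0.03] g 0.702 j [ 0.56 -0.13  1.81 -0.    1.47 -0.8 ]
0.97 [328.6, 181.8] 15106
up 1543 [0.4074 0.3562 0.0566] ((421.1697082519531, 353.65838623046875), (7.594936370849609, 199.77706909179688), 78.21538543701172)
fl 13508 [0.4224 0.4045 0.0012] ((431.185791015625, 405.97119140625), (96.76020812988281, 201.45045471191406), 78.28227233886719)
butt -0.14 0.0383 -0.0083
butt -0.1 0.003 0.0042
butt -0.06 0.0026 0.0324
butt -0.02 -0.0387 0.0047
butt 0.02 0.0031 0.0048
butt 0.06 0.0029 0.0356
butt 0.1 -0.0395 0.0046
butt 0.14 0.003 0.0051
Y range [-0.14656538  0.14700387]
```

View pics/w6.png

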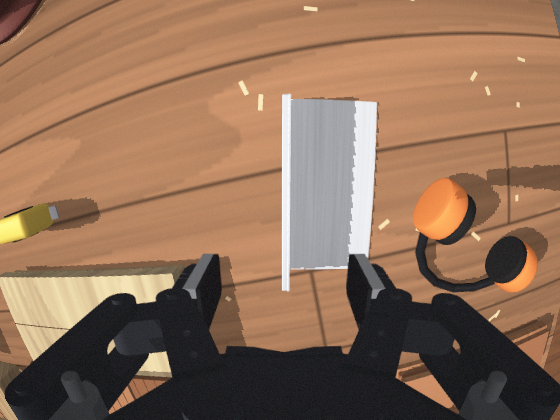

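```bash
python3 - <<'E'
from h import *
plan([.4205,.3535,.032],1.3653,6,.06)
E
```

```text
[0.0, 0.001, 0.028, 0.0, 0.0, 0.0, 0.06],
[0.0, 0.0, 0.028, 0.0, 0.0, 0.0, 0.06],
[-0.001, 0.001, 0.028, 0.0, 0.0, 0.0, 0.06],
[0.0, 0.0, 0.028, 0.0, 0.0, 0.0, 0.06],
[-0.001, 0.001, 0.027, 0.0, 0.0, 0.0, 0.06],
[0.0, 0.0, 0.028, -0.001, -0.001, -0.001, 0.06],

ends [0.4203 0.3534 0.0319]
```

Request:
step_arm(moves=[[-0.001,0.002,0.03,0,0,0,0.06],[-0.001,0.001,0.03,0,0,0,0.06],[0,0,0.03,0,0,0,0.06],[0,0,0.03,0,0,0,0.06],[0,0,0.03,0,0,0,0.06],[0,0,0.016,0,0,0,0.06],[0,0,0,0,0,0,0.06],[0,0,0,0,0,0,0.06]])

```text
time: 12.2
tool_pos: [0.4212, 0.3548, 0.0345]
tool_rot: [0.0, 0.103, 0.995, 0.0]
contact_force: [0.3, 0.3, -0.3]
gripper_width: 0.7
```

```bash
python3 - <<'E'
from h import *
st()
p,W=wcloud();save('w7',p)
E
```

```text
t 12.2 tcp [0.4212 0.3548 0.0345] yang 1.3652 z [ 0.001  0.001 -1.   ] F [ 0.3  0.3 -0.3] T [-0.03  0.01 -0.03] g 0.7 j [ 0.56  0.05  1.92 -0.    1.17 -0.8 ]
```

View pics/w7.png

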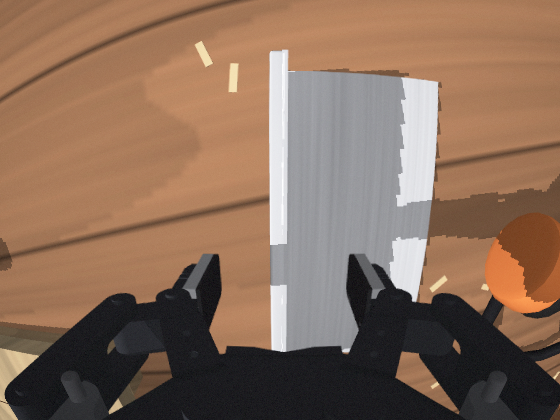

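Request:
step_arm(moves=[[0,-0.001,0.006,0,0,0,0.06],[0,0,0,0,0,0,0.02],[0,0,0,0,0,0,0.002],[0,0,0,0,0,0,0],[0,0,0,0,0,0,0],[0,0,0,0,0,0,0],[0,0,0,0,0,0,0],[0,0,0,0,0,0,0]])

```text
time: 13.05
tool_pos: [0.4206, 0.3541, 0.0281]
tool_rot: [0.0, 0.102, 0.995, 0.0]
contact_force: [-0.6, -1.4, 4.7]
gripper_width: 0.067
```

```bash
python3 - <<'E'
from h import *
st()
E
```

```text
t 13.05 tcp [0.4206 0.3541 0.0281] yang 1.366 z [ 0.001  0.    -1.   ] F [-0.6 -1.4  4.7] T [-0.14  0.21  0.02] g 0.067 j [ 0.56  0.06  1.93 -0.    1.16 -0.8 ]
```

Request:
step_arm(moves=[[0,0,-0.01,0,0,0,0],[0,0,-0.025,0,0,0,0],[0,0,-0.035,0,0,0,0],[0,0,-0.035,0,0,0,0],[0,0,-0.035,0,0,0,0],[0,0,0,0,0,0,0]])

```text
time: 13.65
tool_pos: [0.4232, 0.3558, 0.174]
tool_rot: [0.004, 0.102, 0.995, 0.003]
contact_force: [1.0, 0.9, -1.8]
gripper_width: 0.067
```

```bash
python3 - <<'E'
from h import *
st()
plan([.488,.049,.155],-.1033,20,0.)
E
```

```text
t 13.65 tcp [0.4232 0.3558 0.174 ] yang 1.3661 z [ 0.009  0.006 -1.   ] F [ 1.   0.9 -1.8] T [-0.03 -0.01  0.03] g 0.067 j [ 0.56 -0.1   1.82  0.    1.41 -0.8 ]
[-0.006, -0.014, 0.001, 0.0, 0.0, 0.07, 0.0],
[-0.007, -0.014, 0.001, 0.0, 0.0, 0.07, 0.0],
[-0.008, -0.013, 0.001, 0.0, 0.0, 0.07, 0.0],
[-0.009, -0.013, 0.001, 0.0, 0.0, 0.07, 0.0],
[-0.01, -0.012, 0.001, 0.0, 0.0, 0.07, 0.0],
[-0.011, -0.011, 0.001, 0.0, 0.0, 0.07, 0.0],
[-0.012, -0.011, 0.001, 0.0, 0.0, 0.07, 0.0],
[-0.012, -0.01, 0.001, 0.0, 0.0, 0.08, 0.0]
---
[-0.013, -0.009, 0.001, 0.0, 0.0, 0.07, 0.0],
[-0.014, -0.008, 0.001, 0.0, 0.0, 0.08, 0.0],
[-0.014, -0.007, 0.001, 0.0, 0.0, 0.07, 0.0],
[-0.015, -0.005, 0.001, 0.0, 0.0, 0.08, 0.0],
[-0.015, -0.004, 0.001, 0.0, 0.0, 0.07, 0.0],
[-0.015, -0.003, 0.001, 0.0, 0.0, 0.08, 0.0],
[-0.016, -0.002, 0.001, 0.0, 0.0, 0.07, 0.0],
[-0.016, -0.001, 0.001, 0.0, 0.0, 0.08, 0.0]
---
[-0.016, 0.0, 0.0, 0.0, 0.0, 0.07, 0.0],
[-0.015, 0.001, 0.001, 0.0, 0.0, 0.08, 0.0],
[-0.015, 0.003, 0.0, 0.0, 0.0, 0.07, 0.0],
[-0.016, 0.003, 0.001, 0.009, -0.007, 0.079, 0.0],

ends [0.4878 0.0487 0.1548]
```

Request:
step_arm(moves=[[-0.006,-0.014,0.001,0,0,0.07,0],[-0.007,-0.014,0.001,0,0,0.07,0],[-0.008,-0.013,0.001,0,0,0.07,0],[-0.009,-0.013,0.001,0,0,0.07,0],[-0.01,-0.012,0.001,0,0,0.07,0],[-0.011,-0.011,0.001,0,0,0.07,0],[-0.012,-0.011,0.001,0,0,0.07,0],[-0.012,-0.01,0.001,0,0,0.08,0]])

```text
time: 14.45
tool_pos: [0.4442, 0.2304, 0.1574]
tool_rot: [-0.001, 0.379, 0.925, -0.001]
contact_force: [0.1, -0.1, -2.4]
gripper_width: 0.069
```

Request:
step_arm(moves=[[-0.013,-0.009,0.001,0,0,0.07,0],[-0.014,-0.008,0.001,0,0,0.08,0],[-0.014,-0.007,0.001,0,0,0.07,0],[-0.015,-0.005,0.001,0,0,0.08,0],[-0.015,-0.004,0.001,0,0,0.07,0],[-0.015,-0.003,0.001,0,0,0.08,0],[-0.016,-0.002,0.001,0,0,0.07,0],[-0.016,-0.001,0.001,0,0,0.08,0]])

```text
time: 15.25
tool_pos: [0.4713, 0.1073, 0.1495]
tool_rot: [-0.001, 0.636, 0.772, -0.001]
contact_force: [0.9, -0.8, -1.8]
gripper_width: 0.066
```

Request:
step_arm(moves=[[-0.016,0,0,0,0,0.07,0],[-0.015,0.001,0.001,0,0,0.08,0],[-0.015,0.003,0,0,0,0.07,0],[-0.016,0.003,0.001,0,0,0.08,0],[0,0,0,0,0,0,0],[0,0,0,0,0,0,0],[0,0,0,0,0,0,0]])

```text
time: 15.95
tool_pos: [0.4841, 0.0472, 0.1488]
tool_rot: [-0.001, 0.742, 0.67, -0.0]
contact_force: [0.5, 0.4, -1.8]
gripper_width: 0.067
```

```bash
cat >> h.py <<'E'
O=np.array([.614,.036]);YAW=-.1033
def pan(W):
    c,s=np.cos(YAW),np.sin(YAW);x=W[...,0]-O[0];y=W[...,1]-O[1]
    return x*c+y*s,-x*s+y*c,W[...,2]
E
python3 - <<'E'
from h import *
st()
p,W=wcloud();save('w8',p)
X,Y,Z=pan(W)
# flashing flange plane
for k in cut_out('wrist','flashing')[:1]:
    m=cv2.erode(k['mask'].astype(np.uint8),np.ones((3,3)))>0;print(k['conf'],k['point'],m.sum())
    x,y,z=X[m],Y[m],Z[m];print(np.percentile(z,[2,50,98]).round(4))
    f=np.isfinite(z)&(abs(z-np.nanmedian(z))<.012)
    A=np.c_[x[f],y[f],np.ones(f.sum())];print('slope',np.linalg.lstsq(A,z[f],rcond=None)[0].round(4))
    print(cv2.minAreaRect(np.c_[x[f],y[f]].astype(np.float32)*1000))
    for y0 in np.arange(-.08,.1,.04): 
        q=f&(abs(y-y0)<.01); 
        if q.sum()>5: print(y0.round(2),'edge x',np.percentile(x[q],99).round(4))
for y0 in np.arange(-.13,.14,.02):
    k=(abs(Y-y0)<.008)&(abs(X)<.03); hi=X[k&(Z>.057)&(Z<.07)]
    if len(hi)>5: print('butt',y0.round(2),np.percentile(hi,1).round(4))
E
```

```text
t 15.95 tcp [0.4841 0.0472 0.1488] yang -0.1027 z [-0.001  0.    -1.   ] F [ 0.5  0.4 -1.8] T [-0.04  0.06  0.02] g 0.067 j [-0.06 -0.24  1.99  0.    1.4   0.05]
0.74 [480.1, 161.2] 45731
[nan nan nan]
slope [0.0621 0.0002 0.0601]
((98.70541381835938, 0.2226409912109375), (197.67347717285156, 300.5252685546875), 1.0484607219696045)
-0.08 edge x 0.1798
-0.04 edge x 0.1642
0.0 edge x 0.1548
0.04 edge x 0.1411
0.08 edge x 0.1353
butt -0.11 0.0066
butt -0.09 0.0017
butt -0.07 0.0015
butt -0.05 0.0014
butt -0.03 0.0012
butt -0.01 0.0014
butt 0.01 0.0012
butt 0.03 0.0011
butt 0.05 0.0016
butt 0.07 0.0015
butt 0.09 0.0015
butt 0.11 -0.0003
butt 0.13 -0.0003
```

View pics/w8.png

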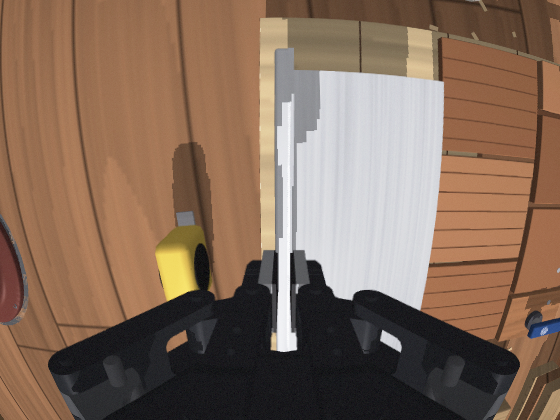

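```bash
cat >> h.py <<'E'
def flange(W,z0,tol=.012,xr=(-.12,.1)):
    X,Y,Z=pan(W);m=(abs(Z-z0)<tol)&(X>xr[0])&(X<xr[1])&(abs(Y)<.13)
    x,y,z=X[m],Y[m],Z[m];A=np.c_[x,y,np.ones(len(x))];c=np.linalg.lstsq(A,z,rcond=None)[0];r=abs(z-A@c)<.003
    c=np.linalg.lstsq(A[r],z[r],rcond=None)[0]
    print('flange n',r.sum(),'slopes,z0',c.round(4),'Y',np.percentile(y[r],[.5,99.5]).round(4))
    for y0 in np.arange(-.08,.1,.04):
        q=r&(abs(y-y0)<.01)
        if q.sum()>5: print(' ',y0.round(2),'edge x',np.percentile(x[q],99.5).round(4))
E
python3 - <<'E'
from h import *
st();p,W=wcloud();flange(W,.121)
E
```

```text
t 16.05 tcp [0.4844 0.0473 0.1493] yang -0.1026 z [-0.001  0.    -1.   ] F [ 0.4  0.9 -1.8] T [0.04 0.04 0.02] g 0.065 j [-0.06 -0.24  1.99  0.    1.4   0.05]
flange n 29772 slopes,z0 [-0.0127  0.0016  0.1205] Y [-0.0861  0.0982]
  -0.08 edge x -0.041
  -0.04 edge x -0.0291
  0.0 edge x -0.0292
  0.04 edge x -0.0293
  0.08 edge x -0.0292
```

Request:
step_arm(moves=[[0,0,0.02,0,0,0,0],[0,0,0.02,0,0,0,0],[0,0,0.015,0,0,0,0],[0,0,0.008,0,0,0,0],[0,0,0,0,0,0,0],[0,0,0,0,0,0,0]])

```text
time: 16.7
tool_pos: [0.4852, 0.0467, 0.0872]
tool_rot: [0.0, 0.743, 0.669, 0.0]
contact_force: [0.3, 0.8, -2.3]
gripper_width: 0.066
```

```bash
python3 - <<'E'
from h import *
st();p,W=wcloud();save('w9',p);flange(W,.058)
X,Y,Z=pan(W);k=(X>-.145)&(X<0)&(abs(Y)>.108)&(abs(Y)<.15)&(abs(Z-.045)<.01);print('board z',np.percentile(Z[k],[5,50,95]).round(4))
E
```

```text
t 16.7 tcp [0.4852 0.0467 0.0872] yang -0.1039 z [ 0.001 -0.    -1.   ] F [ 0.3  0.8 -2.3] T [-0.03  0.05 -0.04] g 0.066 j [-0.06 -0.18  2.04  0.    1.28  0.05]
flange n 54114 slopes,z0 [0.0222 0.0031 0.0612] Y [-0.1078  0.1274]
  -0.08 edge x 0.0993
  -0.04 edge x 0.0985
  0.0 edge x 0.0955
  0.04 edge x 0.0848
  0.08 edge x 0.0789
board z [0.0425 0.0437 0.0449]
```

View pics/w9.png

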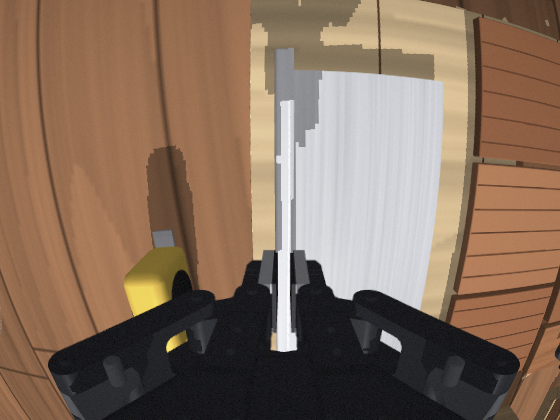

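Request:
step_arm(moves=[[0,0,0.005,0,0,0,0],[0,0,0.004,0,0,0,0],[0,0,0,0,0,0,0],[0,0,0,0,0,0,0]])

```text
time: 17.15
tool_pos: [0.4846, 0.0466, 0.0775]
tool_rot: [-0.0, 0.743, 0.669, -0.0]
contact_force: [-0.5, -0.4, -2.0]
gripper_width: 0.065
```

Request:
step_arm(moves=[[0,0,0.003,0,0,0,0],[0,0,0,0,0,0,0],[0,0,0,0,0,0,0]])

```text
time: 17.45
tool_pos: [0.4847, 0.0467, 0.0745]
tool_rot: [-0.0, 0.743, 0.669, -0.0]
contact_force: [0.1, 0.1, -3.0]
gripper_width: 0.066
```

```bash
python3 - <<'E'
from h import *
st();p,W=wcloud();save('w10',p);flange(W,.049,.006,(-.12,-.003))
E
```

```text
t 17.45 tcp [0.4847 0.0467 0.0745] yang -0.104 z [-0.  0. -1.] F [ 0.1  0.1 -3. ] T [-0.02  0.03  0.05] g 0.066 j [-0.06 -0.16  2.05 -0.    1.25  0.05]
flange n 41985 slopes,z0 [-0.027  -0.0097  0.0446] Y [-0.0825  0.129 ]
  -0.08 edge x -0.0043
  -0.04 edge x -0.0038
  0.0 edge x -0.004
  0.04 edge x -0.004
  0.08 edge x -0.004
```

Request:
step_arm(moves=[[0,0,0.002,0,0,0,0],[0,0,0,0,0,0,0],[0,0,0,0,0,0,0]])

```text
time: 17.8
tool_pos: [0.4851, 0.0466, 0.0731]
tool_rot: [0.0, 0.743, 0.669, 0.0]
contact_force: [-0.2, -0.2, 1.1]
gripper_width: 0.065
```

Request:
step_arm(moves=[[0,0,0.001,0,0,0,0],[0,0,0,0,0,0,0],[0,0,0,0,0,0,0]])

```text
time: 18.1
tool_pos: [0.4852, 0.0466, 0.0731]
tool_rot: [0.0, 0.743, 0.669, 0.0]
contact_force: [-3.4, 0.3, 7.3]
gripper_width: 0.062
```

```bash
python3 -c "
from h import *
st()"
```

```text
t 18.1 tcp [0.4852 0.0466 0.0731] yang -0.1039 z [ 0. -0. -1.] F [-3.4  0.3  7.3] T [0.05 0.78 0.02] g 0.062 j [-0.06 -0.16  2.05 -0.    1.25  0.05]
```

Request:
step_arm(moves=[[0,0.006,0,0,0,0,0],[0,0.008,0,0,0,0,0],[0,0.008,0,0,0,0,0],[0,0,0,0,0,0,0],[0,0,0,0,0,0,0]])

```text
time: 18.6
tool_pos: [0.5082, 0.0443, 0.0731]
tool_rot: [0.001, 0.743, 0.669, 0.001]
contact_force: [0.9, -0.2, 6.3]
gripper_width: 0.065
```

```bash
python3 - <<'E'
from h import *
st();p,W=wcloud();save('w11',p);p2,d=grab_frame('scene');save('s11',cv2.resize(p2[130:300,190:400],None,fx=3,fy=3))
E
```

```text
t 18.6 tcp [0.5082 0.0443 0.0731] yang -0.1041 z [ 0.003 -0.    -1.   ] F [ 0.9 -0.2  6.3] T [-0.03 -0.02 -0.  ] g 0.065 j [-0.06 -0.1   2.    0.    1.24  0.04]
```

View pics/w11.png

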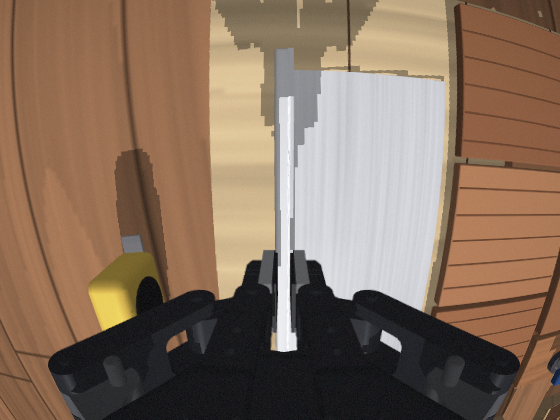

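View pics/s11.png

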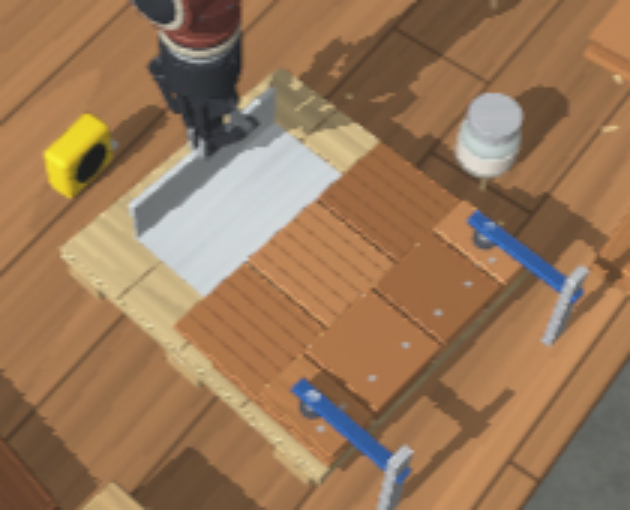

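The flange is flat and square, with its free edge just short of the butt line (wrist cols 441 and 455). I'll keep sliding it in.

Request:
step_arm(moves=[[0,0.006,0,0,0,0,0],[0,0.006,0,0,0,0,0],[0,0.006,0,0,0,0,0],[0,0,0,0,0,0,0]])

```text
time: 19.1
tool_pos: [0.525, 0.0426, 0.0731]
tool_rot: [-0.0, 0.743, 0.669, 0.0]
contact_force: [-4.5, 0.7, 9.3]
gripper_width: 0.066
```

Request:
step_arm(moves=[[0,0.006,0,0,0,0,0],[0,0.006,0,0,0,0,0],[0,0.006,0,0,0,0,0],[0,0,0,0,0,0,0]])

```text
time: 19.5
tool_pos: [0.5429, 0.0407, 0.0731]
tool_rot: [-0.0, 0.743, 0.669, 0.0]
contact_force: [-3.1, 0.7, 7.9]
gripper_width: 0.067
```

```bash
python3 - <<'E'
from h import *
st();p,W=wcloud();save('w12',p)
X,Y,Z=pan(W)
for y0 in (-.1,-.05,0,.05,.1):
    k=(abs(Y-y0)<.03)&(X>.005)&(X<.03)&(Z>.055)&(Z<.09); print(y0,k.sum(),np.median(Z[k]).round(4))
E
```

```text
t 19.5 tcp [0.5429 0.0407 0.0731] yang -0.1039 z [-0.  0. -1.] F [-3.1  0.7  7.9] T [0.09 0.66 0.03] g 0.067 j [-0.06 -0.01  1.92  0.    1.24  0.04]
-0.1 93 0.0626
-0.05 1351 0.0625
0 3255 0.0626
0.05 3569 0.0626
0.1 3737 0.0627
```

View pics/w12.png

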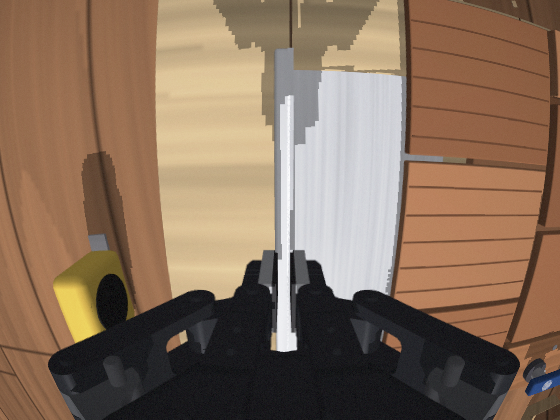

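The free edge is about 28 mm under the lap, and the shingle tops are level at 62.6 mm, so none has lifted.

Request:
step_arm(moves=[[0,0.005,0,0,0,0,0],[0,0.005,0,0,0,0,0],[0,0.005,0,0,0,0,0],[0,0.002,0,0,0,0,0],[0,0,0,0,0,0,0]])

```text
time: 20.05
tool_pos: [0.5591, 0.039, 0.0731]
tool_rot: [-0.001, 0.743, 0.669, -0.001]
contact_force: [-6.5, 0.4, 9.4]
gripper_width: 0.065
```

Request:
step_arm(moves=[[0,0.002,0,0,0,0,0],[0,0.002,0,0,0,0,0],[0,0,0,0,0,0,0],[0,0,0,0,0,0,0]])

```text
time: 20.45
tool_pos: [0.5619, 0.0388, 0.0731]
tool_rot: [-0.002, 0.743, 0.669, -0.001]
contact_force: [-10.1, 1.5, 11.8]
gripper_width: 0.066
```

```bash
python3 -c "
from h import *
st()"
```

```text
t 20.45 tcp [0.5619 0.0388 0.0731] yang -0.1037 z [-0.004  0.    -1.   ] F [-10.1   1.5  11.8] T [ 0.16  1.73 -0.01] g 0.066 j [-0.06  0.03  1.87  0.    1.24  0.04]
```

Request:
step_arm(moves=[[0,0.002,0,0,0,0,0],[0,0,0,0,0,0,0],[0,0,0,0,0,0,0]])

```text
time: 20.75
tool_pos: [0.5619, 0.0388, 0.073]
tool_rot: [-0.004, 0.743, 0.67, -0.003]
contact_force: [-16.5, 1.5, 18.5]
gripper_width: 0.066
```

Request:
step_arm(moves=[[0,0,0.001,0,0,0,0],[0,0,0,0,0,0,0],[0,0,0,0,0,0,0]])

```text
time: 21.05
tool_pos: [0.5619, 0.0388, 0.073]
tool_rot: [-0.004, 0.743, 0.67, -0.003]
contact_force: [-20.1, 1.3, 23.7]
gripper_width: 0.064
```

```bash
python3 - <<'E'
from h import *
st();p,W=wcloud();save('w13',p)
X,Y,Z=pan(W)
for y0 in (-.05,0,.05,.1):
    k=(abs(Y-y0)<.03)&(X>.005)&(X<.03)&(Z>.055)&(Z<.09); print(y0,k.sum(),np.median(Z[k]).round(4))
k=(X>-.04)&(X<-.005)&(Y>0)&(Y<.09)&(Z<.055);A=np.c_[X[k],Y[k],np.ones(k.sum())];print('flange plane',np.linalg.lstsq(A,Z[k],rcond=None)[0].round(4),np.median(Z[k]))
k=(Z>.097)&(Z<.11)&(X<-.02)&(X>-.08)&(Y>.02);print('hem x,y',k.sum(),np.median(X[k]),np.percentile(Y[k],[1,99]),np.polyfit(Y[k],X[k],1))
p2,d=grab_frame('scene');save('s13',cv2.resize(p2[130:300,190:400],None,fx=3,fy=3)); p3,d=grab_frame('top');save('t13',p3);W=cloud('top',d);W0=np.load('top0.npz')['W']
for q in['mallet','tape','plane','earmuffs','nails','chisel']:
    r=cut_out('top',q)
    if r: m=r[0]['mask'];print(q,round(r[0]['conf'],2),r[0]['point'],np.nanmedian(W[m],0).round(3),np.nanmedian(W0[m],0).round(3))
E
```

```text
t 21.05 tcp [0.5619 0.0388 0.073 ] yang -0.1035 z [-0.01   0.001 -1.   ] F [-20.1   1.3  23.7] T [0.21 3.37 0.02] g 0.064 j [-0.06  0.04  1.87  0.    1.25  0.04]
-0.05 1153 0.0625
0 3606 0.0626
0.05 4001 0.0626
0.1 4210 0.0627
flange plane [0.0009 0.0012 0.046 ] 0.04607404024224443
hem x,y 3476 -0.051567437941015135 [0.02084409 0.0969902 ] [ 0.00114933 -0.05158555]
mallet 0.84 [377.4, 178.3] [ 0.703 -0.328  0.066] [ 0.703 -0.328  0.065]
tape 0.56 [294.1, 259.5] [ 0.379 -0.023  0.065] [ 0.379 -0.023  0.064]
plane 0.19 [380.2, 239.6] [ 0.464 -0.347  0.027] [ 0.466 -0.353  0.006]
earmuffs 0.92 [151.8, 224.3] [0.537 0.543 0.059] [0.536 0.544 0.059]
nails 0.76 [216.8, 173.8] [0.7   0.27  0.073] [0.699 0.27  0.073]
chisel 0.93 [378.5, 237.9] [ 0.458 -0.345  0.025] [ 0.458 -0.35   0.006]
```

View pics/w13.png

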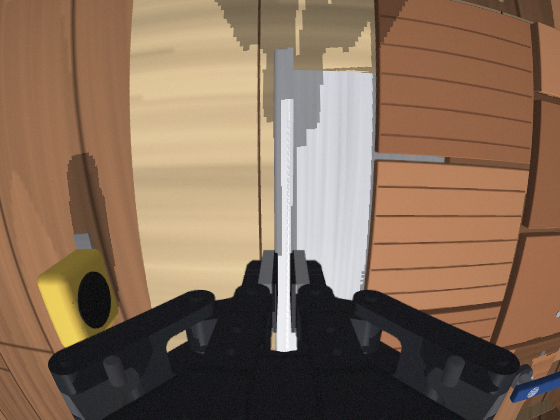

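View pics/s13.png

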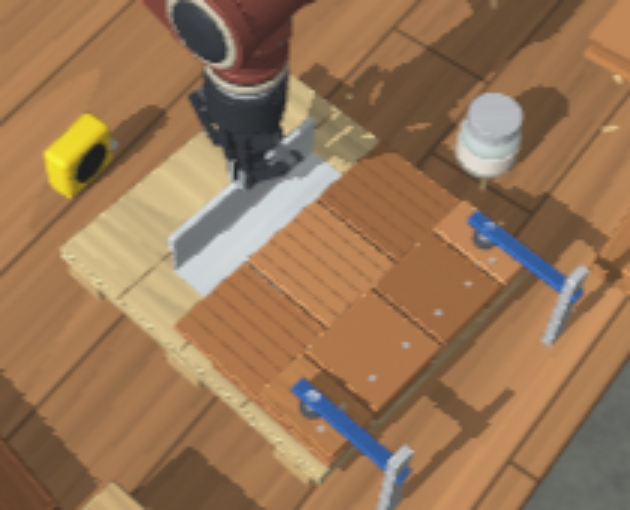

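View pics/t13.png

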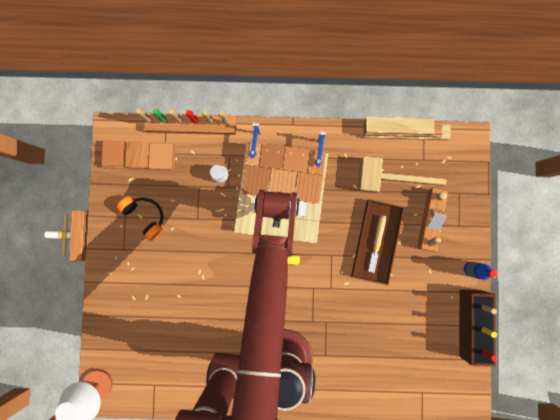

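The flashing is home: the TCP stopped at x = 0.5619 while the push rose to 20 N. I'll ease the forward push a little and keep the downward press.

Request:
step_arm(moves=[[0,-0.001,0,0,0,0,0],[0,0,0,0,0,0,0],[0,0,0,0,0,0,0],[0,0,0,0,0,0,0],[0,0,0,0,0,0,0]])

```text
time: 22.0
tool_pos: [0.5619, 0.0388, 0.073]
tool_rot: [-0.003, 0.743, 0.67, -0.002]
contact_force: [-16.6, 1.2, 21.0]
gripper_width: 0.067
```

```bash
python3 - <<'E'
from h import *
st()
p,W=wcloud();X,Y,Z=pan(W)
k=(X>-.04)&(X<-.005)&(Y>0)&(Y<.09)&(Z<.055);A=np.c_[X[k],Y[k],np.ones(k.sum())];print('flange plane',np.linalg.lstsq(A,Z[k],rcond=None)[0].round(4))
k=(Z>.097)&(Z<.11)&(X<-.02)&(X>-.08)&(Y>.02);print('hem x',np.median(X[k]))
k=(X>.005)&(X<.03)&(Z>.055)&(Z<.09);print('shingle',np.median(Z[k]))
E
```

```text
t 22.0 tcp [0.5619 0.0388 0.073 ] yang -0.1036 z [-0.007  0.001 -1.   ] F [-16.6   1.2  21. ] T [ 0.19  2.73 -0.03] g 0.067 j [-0.06  0.03  1.87  0.    1.25  0.04]
flange plane [0.0016 0.0015 0.0461]
hem x -0.05161342544915009
shingle 0.06260564045648075
```

Everything is steady, so I'm handing the job in.

```bash
python3 -c "
from h import *
print(job_done());st()"
```

```text
the job is handed in; nothing more can be done
None
the job is handed in; nothing more can be done
```

I moved the chisel into the tray, then slid the flashing fully home under the lapped shingles. I handed the job in at about 22 s with the gripper still holding the flashing and pressing it down. No verdict was reported.

**Chisel:** It was lowered into the tray in the gripper, released on the floor and left lying flat near the tray's centre. The last top view still showed it there, at about (0.458, −0.345).

**Flashing:**
- **Position:** It slid in flat on the board until it met the stop. The hem is at panel x ≈ −51.6 mm, so the free edge is about 50 mm under. It is square to within about 0.001 rad and centred to within a few mm.
- **Flatness:** The flange measured flat, with slopes under 0.002.
- **Force:** The last wrist reading was about 21 N downward, plus about 17 N of leftover push against the stop.

**Shingles and other things:** The shingle tops measured level at about 62.6 mm, as before the flashing went home. The mallet, tape, earmuffs and nails were within about 1 mm of where they started.

**Checks that failed or disagreed:**
- **Hand plane:** The network mistook the tray area for it at low confidence, so I judged it undisturbed only by eye in the top picture.
- **Flashing cut-out:** While the flashing was over the panel, the network marked the shingles instead, so I measured it from the depth image.
- **Flange fits before sliding:** Two depth fits near the board mixed in other surfaces, so I dropped them and used the contact force and the picture.

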